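# Raise the battery tester's load by four clicks, then hold the test button

## Robot

A 6-joint arm with a two-finger parallel gripper is mounted at the origin on a cart in front of the work surface, level with it; the furniture and walls round the work are solid. World frame = base frame: x ahead of the robot, y to its left, z up, the work surface at z = 0. Lengths are in mm, angles in degrees, forces in N, time in s.
With the tool pointing down it reaches from about 350 to 850 mm from the base axis. Payload 8.1 kg.
Tool frame: the origin (TCP) lies between the finger pads; the fingertips stand 25 mm ahead of it and the grasp point (between the pads) lies 6 mm ahead of it (r.tcp_to_tips is the distance from the TCP to the fingertips, in mm); z points along the fingers, y is the line along which they close (so a half turn about z gives the same grasp; the last joint's range is limited). The gripper opens to 85 mm and grips with 20 to 120 N. Pads are 22 mm wide; open, the fingers measure 114 mm over their backs; the gripper's body (76 mm by 85 mm) begins 54 mm behind the grasp point. The pads swing forward as they close: fully open they stand 13 mm farther back than shut.
Start: joints at [68.789, 7.471, 85.268, -0, 87.261, -4.893], TCP at [168.557, 575.842, 219.692] pointing down, gripper open.
Joint ranges: [-169.43, 169.43], [-51.17, 129.36], [1.28, 143.12], [-76.62, 256.62], [0, 156.53], [-152.29, 152.29]. Speed limits (degrees/s): [136.94, 136.94, 159.86, 180, 180, 180].

## Interface

Orientations are given as [roll, pitch, yaw] about the fixed x, y, z axes, in that order (R = Rz(yaw) Ry(pitch) Rx(roll)).
In Python, from bench import r gives the robot as it stands.
- The arm moves only by the tool apply_moves, never from a script. Its arguments are lists of equal length, an entry for each row: "angular": the turn, a rotation vector about the world's x, y, z in units of 8 degrees (1.0 is 8 degrees), a list of three; "travel": the shift along the world's x, y, z in units of 40 mm (1.0 is 40 mm), a list of three; "jaw": the opening, from 0 (shut) to 1 (fully open). A call has 1 to 20 rows; each row shifts and turns the commanded pose from where the row before left it; what a row does not reach is not made up. A row lasts 1/8 s, in which the tool goes at most 62.5 mm and 10.7 degrees, less where a joint would pass 70% of its speed; a pose out of reach is approached as far as the arm can. A call is refused whole if a number of a shift passes 1 or a number of a turn 1, either way. A call with a gripper value outside its range is refused whole. The fingers move at their own pace and stop on an object; "force" is the grip in N (left out, the last holds). Time passes only in rows, so rows that do not move let the fingers close. It gives the time, the measured TCP pose, the force, the opening and the grip force at its end, in the units of the state.
- r.sense(): the state, without advancing time (a new reading comes with each control period).
- r.snapshot(name): name is "scene" or "top"; returns a dict with "color" (400x640x3 uint8, red, green, blue), "fx", "fy", "cx", "cy" (pixels), "distortion" ([k1, k2, p1, p2, k3] as OpenCV has them; the pictures are not rectified), "R" (3x3) and "t" (3): a world point X has camera coordinates R X + t. Camera axes: x right, y down, z forward; pixel columns grow to the right and rows downward; lengths in mm; the calibration is good to about 2 mm. A picture is of the moment at which its call begins. There is no depth.
- r.hand_in(): hands the job in; it is judged then, once.
The state is a dict: "time": time; "joint_pos": joint angles; "qd": joint speeds; "joint_efforts": joint torques, N m; "tool_pos": TCP position; "tcp_rot": TCP orientation; "ft_force": force on the tool from outside, world axes, zero at the start; "wrist_torque": the same for the moment, N m; "finger_gap": finger opening in mm; "grip_force": force on a finger pad.
Only numpy, scipy, OpenCV 4.12 (cv2) and the standard library are available. Lean on these libraries where they do the work, as an engineer would, in place of code of your own. Each camera call takes 0.05 s, during which the arm holds its last target. There are 200 camera calls.

## Task

Load-test the laptop battery pack that lies in the bench tester's cradle. With a fingertip, push the orange bar of the load selector gently round clockwise by exactly four clicks from where it stands now, and only then press the red test button fully down with a fingertip and keep it down: the program finishes while holding the button. Nothing is to be gripped or picked up, and the pack and the other things on the bench stay where they are.

Things in the scene. Friction and masses are not known exactly. Their poses are not given: they have to be found in the camera images.
- tester: bench load tester for battery packs, fixed: black box 190 x 220 mm, its grey level deck 50 mm up. Origin: centre of its underside; x to its rear (cradle with the pack), y to its left, z up. In its frame the selector's axis is at x -36, y -52 mm, the button at x -45, y +72 mm; between them a flat display and two 4 mm lamps. Cradle and pack begin at x +8 mm and rise at most 14 mm above the deck.
- selector_top (a point): on the load selector's upright axis, at the top of its orange finger bar, 75 mm above the worktop. Selector: black disc 54 mm across, top 7 mm above the deck, and on it an upright orange bar 54 mm long (27 mm to either side of the axis), 12 mm wide, 18 mm high above the disc. Push the bar's flank at either end. Round it the deck is clear for 80 mm but for the pack behind.
- pointer_tip (a point): point in the orange bar, 25 mm from the turning axis, 10 mm below the bar's top, at the end that carries the white pointer line; from selector_top to here is the direction in which the pointer points.
- selector (a joint): selector angle in rad, growing clockwise seen from above. Eight stops 30 degrees (0.524 rad) apart, 0 to 3.67 (white ticks), end stops just beyond. At 0 the pointer is 105 degrees to the left of the tester's x axis. It starts at rest at stop 0, 1 or 2. A spring detent pulls it into the nearest stop: just past midway it snaps on by itself. A click takes about 3 N at 20 mm from the axis.
- test_button_top (a point): centre of the top of the red round test button, 28 mm across, 22 mm above the deck when up and 10 mm above the black collar round it, which is 44 mm across; it moves straight down.
- test_button (a joint): travel of the test button in m: 0 released, 0.006 fully down; a spring pushes it back up; fully down takes about 5 N.
- pack: black laptop battery pack, 68 x 150 x 9 mm, lying loose in the tester's cradle; origin: centre of its underside.
- magnifier_lamp: furniture, not part of the job: magnifier lamp on a stand at the left of the worktop. Its cream round head, about 300 mm across, hangs about x 0.30 to 0.55, y 0.38 to 0.62 above the worktop and is in the way of an arm swinging in from the left; keep closer to the robot base than it until abreast of the tester.
- mug: orange mug, 81 mm across, 101 mm high, bystander; origin: centre of its underside.
- spool: blue solder spool, 56 mm across, 39 mm high, bystander; origin: centre of its underside.
- red_driver: red screwdriver, 145 mm long, bystander; origin: centre of its underside.
- scissors: orange-handled scissors, 199 mm long, bystander; origin: centre of its underside.
- tin: round tin for screws, 68 mm across, 21 mm high, bystander; origin: centre of its underside.
- spare_pack: second, like battery pack, 68 x 150 x 9 mm, lying flat on the worktop at the right, bystander; origin: centre of its underside.

How it is judged (in metres and radians):
On the way, in this order (a step that is already met when the one before it is completed fails the run):
1. the selector rests four clicks on from where it stood, the button still up (distance of pointer_tip from where it was at the start of the episode between 0.0413 and 0.045 m and value of joint selector above 1.8 rad and value of joint test_button below 0.002 m), for 0.2 s.
2. the test button is pressed down (value of joint test_button above 0.0045 m), for 0.2 s.
At the end, for the whole second after the job is handed in: The selector rests at the fourth stop clockwise of the one it started in (within about 7 degrees), the test button is held down (more than 4.5 of its 6 mm) by the fingers, and the pack lies in its cradle (within 10 mm) (distance of pointer_tip from where it was at the start of the episode between 0.0413 and 0.045 m and value of joint selector above 1.8 rad and velocity of joint selector below 0.2 rad/s and value of joint test_button above 0.0045 m and contact force between the fingers and test_button above 1 N and distance of pack from where it was at the start of the episode below 0.01 m); the arm keeps its last pose, push and grip.
It fails at once if the test button is pressed while the selector is not yet four clicks on (value of joint test_button above 0.003 m and not (distance of pointer_tip from where it was at the start of the episode between 0.0413 and 0.045 m and value of joint selector above 1.8 rad)).
It fails at once if the selector is gripped or pushed hard (more than 25 N) (contact force between the fingers and selector above 25 N).
It fails at once if the pack is lifted or shifted by more than 10 mm (distance of pack from where it was at the start of the episode above 0.01 m).
It fails at once if a bystander is moved by more than 20 mm (distance of any of mug, spool, red_driver, scissors, tin, spare_pack from where it was at the start of the episode above 0.02 m).
It also fails if it takes over 46 s, if anything falls off the work surface, if the arm or the gripper's body presses on something with over 40 N, if the wrist force passes 120 N, or if a joint passes its speed limit or range.

## Working session

There is one attempt and no reset: what is moved stays moved. The work goes in short steps, Python scripts to look and compute and a tool call to move; the robot and the scene stay as the last step left them, time stands still between calls to the robot, and variables do not carry over. Pictures are saved under pics/ and viewed, at most 10 in all, crops included, and the job is handed in when it is done.

Besides the shell and the picture viewer there is one more tool, called after "Emit:" as name(argument=value, ...) on one line, values as JSON. apply_moves: Moves the arm, as the interface text tells. Its arguments: {"type":"object","properties":{"angular":{"type":"array"},"travel":{"type":"array"},"jaw":{"type":"array"},"force":{"type":"number"}},"required":["angular","travel","jaw"]}

```bash
mkdir -p pics; cat > h.py <<'E'
import numpy as np, cv2
from bench import r
def snap(n):
    s=r.snapshot(n); s["K"]=np.array([[s["fx"],0,s["cx"]],[0,s["fy"],s["cy"]],[0,0,1]]); s["D"]=np.array(s["distortion"],float); s["R"]=np.array(s["R"]);s["t"]=np.array(s["t"]); return s
def plane(s,px,z):
    u=cv2.undistortPoints(np.array(px,float).reshape(-1,1,2),s["K"],s["D"]).reshape(-1,2)
    d=np.c_[u,np.ones(len(u))]@s["R"]; c=-s["R"].T@s["t"]
    return c+d*((z-c[2])/d[:,2])[:,None]
def proj(s,P): return cv2.projectPoints(np.array(P,float).reshape(-1,1,3),cv2.Rodrigues(s["R"])[0],s["t"],s["K"],s["D"])[0].reshape(-1,2)
E
python3 - <<'E'
from h import *
for n in("scene","top"):
    s=snap(n); cv2.imwrite(f"pics/{n}0.png",s["color"][:,:,::-1]); print(n,-s["R"].T@s["t"],s["fx"])
print(r.sense(), r.tcp_to_tips)
E
```

```text
scene [ -21.67390296 -638.06035443  936.48220905] 453.7824362199295
top [ 246.58364719   65.35857913 1582.12828464] 451.12978914584124
{'time': 0.1, 'joint_pos': array([ 6.87887456e+01,  7.51010534e+00,  8.53227787e+01, -1.08371350e-03,
        8.72606815e+01, -4.89396687e+00]), 'qd': array([ 0.13232041, -0.11981379, -0.17884198, -0.1032276 , -0.03003847,
        0.01273573]), 'joint_efforts': array([ 8.00813086e-04, -5.70953572e+01, -5.01939189e+01, -3.04630203e-04,
        8.14040832e-03, -1.81285839e-05]), 'tool_pos': array([168.38531885, 575.36245941, 218.75888217]), 'tcp_rot': array([-1.79906683e+02, -6.90382195e-03,  1.63682760e+02]), 'ft_force': array([0.00983375, 0.16071006, 0.24250945]), 'wrist_torque': array([-0.0084858 , -0.02105321,  0.02174383]), 'grip_force': 0.0, 'finger_gap': 85.72795680533076} 25.0
```

View pics/top0.png

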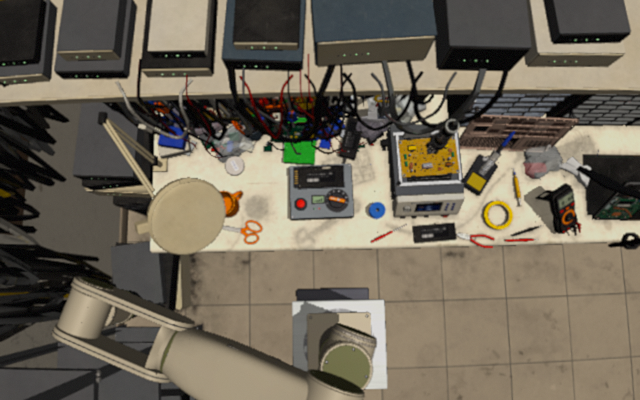

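View pics/scene0.png

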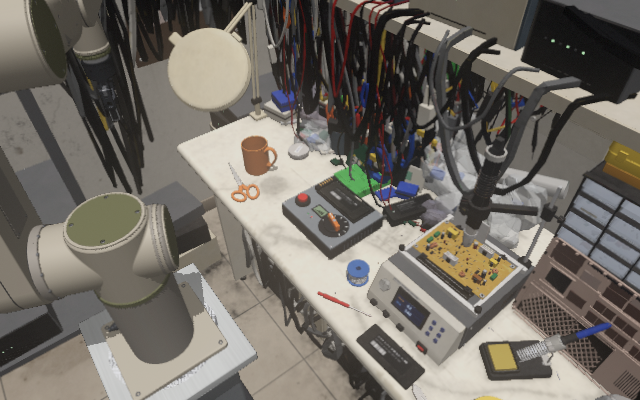

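The top view shows the tester at about (320,190), with the red button at (300,203) and the selector at (338,198). In the scene view the button is at (303,198) and the selector at (334,224). Next I'll measure these by colour and view enlarged crops.

```bash
python3 - <<'E'
from h import *
out=[]
for n,(u0,v0,u1,v1) in (("top",(280,155,365,225)),("scene",(275,165,390,262))):
    s=snap(n); c=s["color"]; hsv=cv2.cvtColor(c,cv2.COLOR_RGB2HSV)
    H,S,V=[hsv[:,:,i].astype(int) for i in range(3)]
    box=np.zeros(H.shape,bool); box[v0:v1,u0:u1]=1
    red=box&((H<4)|(H>174))&(S>150)&(V>90); org=box&(H>=5)&(H<=16)&(S>120)&(V>80)
    for nm,m,z in(("red",red,72),("org",org,75)):
        k,l,st,ce=cv2.connectedComponentsWithStats(m.astype(np.uint8))
        i=1+np.argmax(st[1:,4]); p=np.argwhere(l==i)[:,::-1].astype(float)
        w=plane(s,p,z); C=np.cov(w[:,:2].T); ev,E=np.linalg.eigh(C)
        print(n,nm,st[i],ce[i],plane(s,ce[i],z)[0].round(1),"axis",np.degrees(np.arctan2(E[1,1],E[0,1])).round(1),"len",np.sqrt(12*ev).round(1))
    cr=cv2.resize(c[v0:v1,u0:u1],None,fx=6,fy=6,interpolation=cv2.INTER_CUBIC)[:,:,::-1]; cv2.imwrite(f"pics/{n}1.png",cr)
    # tester deck blob (grey)
    print((u0,v0))
E
```

```text
top red [296 199   9   9  65] [300.2        203.10769231] [478.8 123.1  72. ] axis 150.7 len [26.2 27.8]
top org [328 196  18   7  69] [336.42028986 199.05797101] [4.898e+02 2.000e-01 7.500e+01] axis 76.6 len [17.7 58.9]
(280, 155)
scene red [298 194   9   6  41] [302.24390244 196.56097561] [478.1 121.4  72. ] axis 123.9 len [19.8 22.4]
scene org [328 213  12  18  70] [334.3        222.74285714] [484.6 -12.6  75. ] axis 76.5 len [14.2 59.5]
(275, 165)
```

View pics/top1.png

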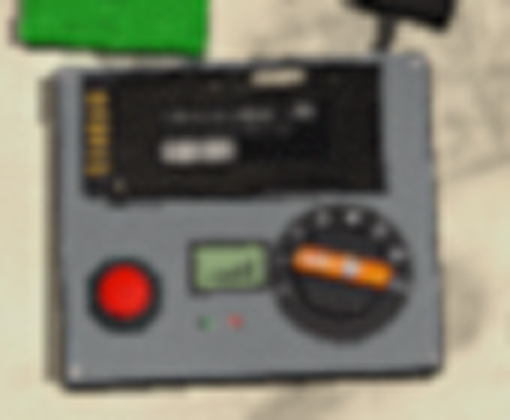

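View pics/scene1.png

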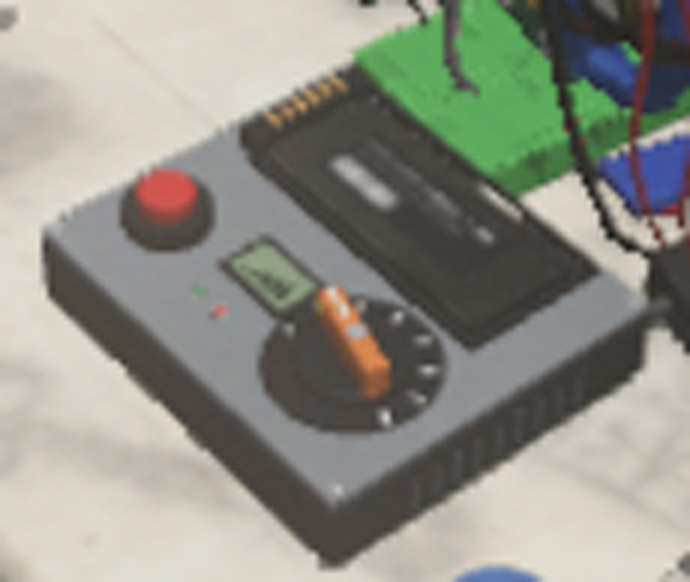

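Top crop: the orange bar runs from about (295,257) to (392,278), and the disc is centred at about (342,270). Scene crop: the white pointer line is at the left end (335,300), so the pointer is at about 76° and the selector at stop 1. The button from two views is about (478.5,122.5). Adding the button-to-axis offset puts the axis at about (490,-0.5), which agrees with the bar blob.

I'll push the right-hand end from behind, swinging round through the front, with the fingers shut. First I approach, passing inside the lamp.

Emit:
apply_moves(angular=[[0, 0, 0], [0, 0, 0], [0, 0, 0], [0, 0, 0], [0, 0, 0], [0, 0, 0], [0, 0, 0], [0, 0, 0], [0, 0, 0], [0, 0, 0], [0, 0, 0], [0, 0, 0], [0, 0, 0], [0, 0, 0], [0, 0, 0], [0, 0, 0], [0, 0, 0.36], [0, 0, 0], [0, 0, 0]], travel=[[0.26, -0.94, 0], [0.26, -0.94, 0], [0.26, -0.94, 0], [0.26, -0.94, 0], [0.26, -0.94, 0], [0.26, -0.94, 0], [0.7, -1, 0], [0.7, -1, 0], [0.7, -1, 0], [0.7, -1, 0], [0.7, -1, 0], [0.3, -1, 0], [0.3, -1, 0], [0.3, -1, 0], [0.3, -1, 0], [0.73, -0.125, 0], [0.73, -0.125, 0], [0.73, -0.125, 0], [0, 0, 0]], jaw=[0, 0, 0, 0, 0, 0, 0, 0, 0, 0, 0, 0, 0, 0, 0, 0, 0, 0, 0])

```text
time: 2.58
tool_pos: [507.3, -25.1, 219.0]
tcp_rot: [-180.0, -0.1, 166.5]
ft_force: [-0.6, 0.7, 1.1]
finger_gap: 0.1
grip_force: 0.0
```

```bash
python3 - <<'E'
from h import *
s=r.sense(); print(s["time"],s["tool_pos"],s["tcp_rot"],s["finger_gap"],s["joint_pos"],s["ft_force"])
c=snap("scene"); x=s["tool_pos"]; print(proj(c,[x+[0,0,-25],[490,0,75],[507,-25,66]]))
cv2.imwrite("pics/s2.png",cv2.resize(c["color"][100:260,250:430],None,fx=4,fy=3.7)[:,:,::-1])
E
```

```text
2.575 [507.28083642 -25.07052458 218.97065822] [-1.79991515e+02 -6.96496727e-02  1.66539885e+02] 0.05502392446349013 [-8.61307883e+00 -6.82284990e+00  9.96912089e+01 -2.57228654e-03
  8.72017585e+01 -8.51528416e+01] [-0.57451336  0.65351111  1.13602023]
[[345.24811935 187.84689612]
 [332.93031808 219.03571413]
 [343.95895868 223.97352432]]
```

View pics/s2.png

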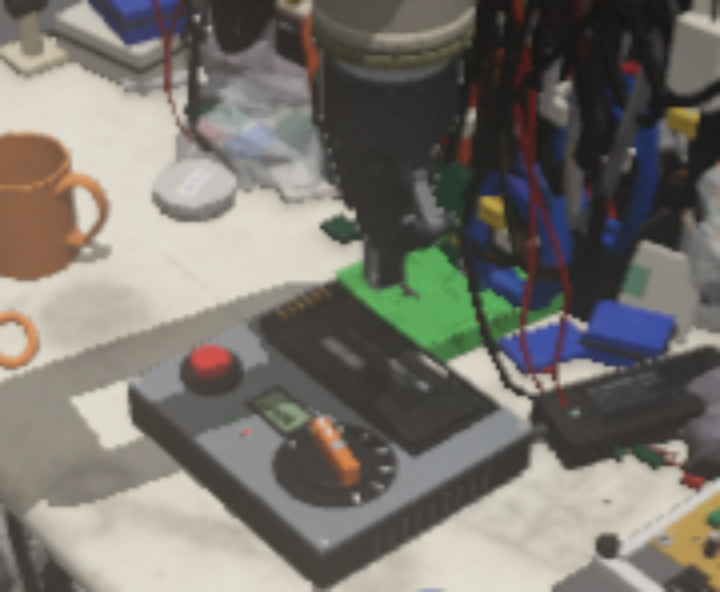

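The view shows the finger above the selector's rear right. The visible tip is at about (346,178), higher than the predicted (345,188). I'll go down to a nominal tip height of 80 mm and check again.

Emit:
apply_moves(angular=[[0, 0, 0], [0, 0, 0], [0, 0, 0], [0, 0, 0], [0, 0, 0]], travel=[[0, 0, -0.95], [0, 0, -0.95], [0, 0, -0.95], [0, 0, 0], [0, 0, 0]], jaw=[0, 0, 0, 0, 0])

```text
time: 3.25
tool_pos: [507.0, -24.7, 107.4]
tcp_rot: [180.0, 0.1, 166.6]
ft_force: [-0.0, 0.5, -0.1]
finger_gap: -0.3
grip_force: 0.0
```

```bash
python3 - <<'E'
from h import *
s=r.sense(); print(s["time"],s["tool_pos"],s["ft_force"])
c=snap("scene"); x=s["tool_pos"]; print((proj(c,[x+[0,0,-25],x+[0,0,-5],[490,0,75],[507,-25,66]])-[300,170])*10)
cv2.imwrite("pics/s3.png",cv2.resize(c["color"][170:230,300:375],None,fx=10,fy=10,interpolation=cv2.INTER_CUBIC)[:,:,::-1])
E
```

```text
3.25 [507.03474063 -24.72998757 107.41163805] [-0.04887778  0.47888761 -0.11840434]
[[440.44864348 495.84585315]
 [442.20636317 442.01088971]
 [329.30318076 490.35714132]
 [439.5895868  539.73524321]]
```

View pics/s3.png

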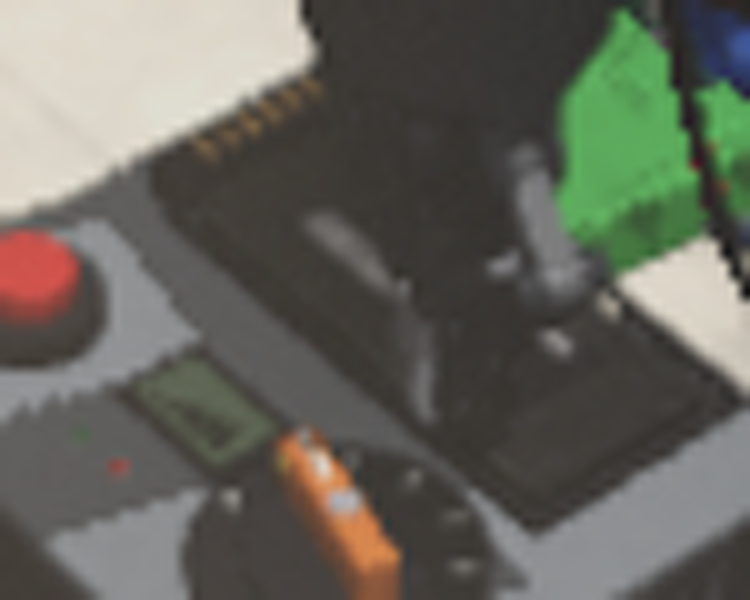

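The finger's lit edge seems to end at about (430,425), which is higher than expected, though dark on dark is ambiguous. I'll lower further to a nominal 66 mm and difference the picture against the first one.

Emit:
apply_moves(angular=[[0, 0, 0], [0, 0, 0], [0, 0, 0], [0, 0, 0]], travel=[[0, 0, -0.2], [0, 0, -0.2], [0, 0, 0], [0, 0, 0]], jaw=[0, 0, 0, 0])

```text
time: 3.8
tool_pos: [506.5, -24.8, 89.6]
tcp_rot: [-180.0, -0.0, 166.6]
ft_force: [0.8, 0.7, 0.7]
finger_gap: -0.1
grip_force: 0.0
```

```bash
python3 - <<'E'
from h import *
s=r.sense(); print(s["time"],s["tool_pos"],s["ft_force"])
c=snap("scene"); x=s["tool_pos"]; print((proj(c,[x+[0,0,-25],x+[0,0,-5],[490,0,75]])-[310,180])*10)
a=c["color"]; b=cv2.imread("pics/scene0.png")[:,:,::-1]
f=lambda i:cv2.resize(np.clip(i[180:235,310:350].astype(float)*1.8,0,255).astype(np.uint8),None,fx=10,fy=10,interpolation=cv2.INTER_CUBIC)[:,:,::-1]
cv2.imwrite("pics/s4.png",np.hstack([f(b),f(a)]))
E
```

```text
3.8 [506.49910844 -24.75708088  89.62551045] [0.8459833  0.65334047 0.65343676]
[[337.39963144 443.64666768]
 [339.10447422 390.93628152]
 [229.30318076 390.35714132]]
```

View pics/s4.png

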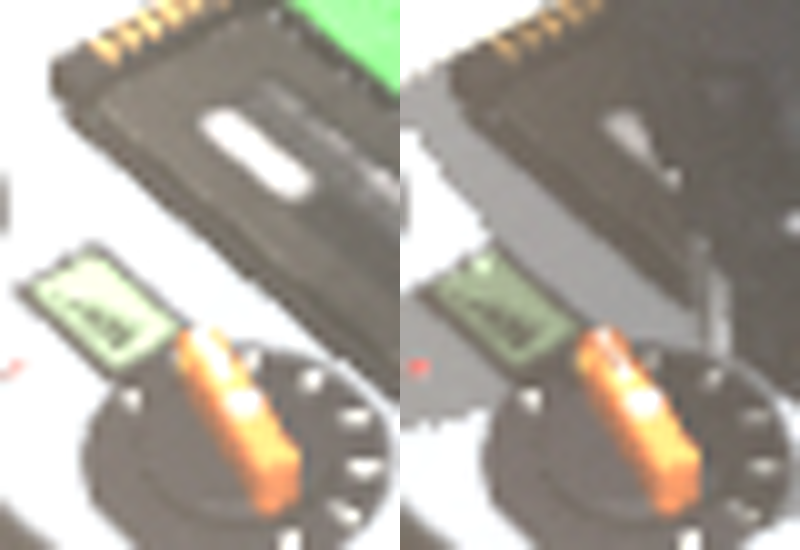

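In the right half, the finger ends at about (735,370), and the dial ticks at (757,415) and (715,375) are still uncovered. The tip therefore looks higher than nominal. I'll descend in small steps and watch the force before assuming that.

Emit:
apply_moves(angular=[[0, 0, 0], [0, 0, 0]], travel=[[0, 0, -0.15], [0, 0, 0]], jaw=[0, 0])

```text
time: 4.1
tool_pos: [506.1, -24.7, 83.0]
tcp_rot: [-180.0, -0.1, 166.6]
ft_force: [-0.0, -0.7, -0.9]
finger_gap: 0.2
grip_force: 0.0
```

Emit:
apply_moves(angular=[[0, 0, 0], [0, 0, 0]], travel=[[0, 0, -0.03], [0, 0, 0]], jaw=[0, 0])

```text
time: 4.35
tool_pos: [506.5, -24.7, 82.4]
tcp_rot: [-180.0, -0.0, 166.6]
ft_force: [-0.1, 0.3, -1.1]
finger_gap: 0.3
grip_force: 0.0
```

```bash
python3 - <<'E'
from h import *
s=r.sense(); print(s["time"],s["tool_pos"],s["ft_force"])
c=snap("scene"); x=s["tool_pos"]; o=[310,180]
print((proj(c,[x+[0,0,-25],x+[0,0,-5]])-o)*10)
a=c["color"]; b=cv2.imread("pics/scene0.png")[:,:,::-1]
# per-row chroma-independent structure: brightness ratio along the finger's column band
g=lambda i:i.astype(float).mean(2)
ra=g(a)/g(b)
for v in range(205,232,1): print(v,g(a)[v,338:352].astype(int),g(b)[v,338:352].astype(int))
E
```

```text
4.35 [506.53088298 -24.74106031  82.44084106] [-0.06257344  0.25098301 -1.06028576]
[[336.85145053 462.19073894]
 [338.54310149 409.92465667]]
205 [60 63 62 54 55 57 57 58 58 59 68 85 68 74] [73 70 70 70 70 67 62 61 61 61 61 59 60 60]
206 [61 70 74 55 54 56 56 56 57 55 54 53 58 70] [72 71 69 69 69 67 66 63 62 60 60 61 59 58]
207 [57 68 67 57 57 56 53 53 55 55 53 56 61 60] [63 69 70 69 67 65 66 66 64 61 60 58 60 60]
208 [58 66 65 63 56 56 55 53 54 52 53 56 56 56] [62 61 62 66 66 67 67 68 67 64 60 60 60 59]
209 [57 67 69 78 64 55 56 55 54 54 55 54 51 54] [64 65 59 58 63 66 67 66 67 66 65 61 60 59]
210 [61 63 66 86 80 59 58 58 53 55 54 54 53 53] [63 63 65 57 59 62 66 65 64 67 66 64 63 61]
211 [84 78 65 85 84 60 55 57 54 54 53 55 55 55] [123  67  63  63  58  57  61  63  64  64  66  64  64  60]
212 [90 82 66 86 84 60 55 56 56 55 54 54 53 55] [141 123  67  61  63  57  56  60  63  64  65  65  66  65]
213 [90 83 71 90 84 60 55 56 57 56 56 59 54 57] [143 141 123  66  61  64  60  56  58  64  66  64  63  64]
214 [ 84  84  73  95 101  62  57  56  58  56  56  61  55  58] [132 144 142 124  72  59 
[... 1316 characters left out ...]
146 145]
226 [115 102  65  59  58  60  64  89 106  85  71  82 119 145] [117 104  68  68  68  65  81 134 169 132 101 116 147 145]
227 [ 98  87  65  59  57  57  60  71  77  67  66  82 107 145] [ 99  89  68  68  65  63  73  97 118  95  91 126 145 145]
228 [ 94  85  66  63  57  59  60  59  58  58  64  84  96 119] [ 96  88  70  67  63  64  68  68  69  67  85 129 146 145]
229 [90 84 65 61 59 59 60 60 58 59 69 91 91 96] [ 93  85  66  65  66  68  68  66  67  70  98 140 144 144]
230 [80 70 61 62 66 72 70 59 59 64 81 91 91 91] [ 80  71  63  65  76 101  95  69  69  82 124 142 143 143]
231 [ 64  64  64  66  66  73  89  95  61  75  90  91  91 104] [ 67  66  68  69  72  92 128 141  75 109 140 144 144 143]
```

Row profiles put the finger's bottom edge at row ~218, against a predicted 226. Either the tips are shorter than stated or the finger is shifted away from this camera, so I'll use the top view to tell which.

```bash
python3 - <<'E'
from h import *
s=r.sense(); c=snap("top"); x=s["tool_pos"]; o=np.array([290,150])
for dz in(-25,0,60,130,200): print(dz,((proj(c,[x+[0,0,dz]])-o)*8).round())
print(((proj(c,[[490,-.5,75],[478.5,122.5,72]])-o)*8).round())
i=np.clip(c["color"][150:220,290:380].astype(float)*1.6,0,255).astype(np.uint8)
cv2.imwrite("pics/t5.png",cv2.resize(i,None,fx=8,fy=8,interpolation=cv2.INTER_CUBIC)[:,:,::-1])
E
```

```text
-25 [[427. 359.]]
0 [[430. 349.]]
60 [[438. 324.]]
130 [[449. 291.]]
200 [[460. 255.]]
[[373. 392.]
 [ 83. 426.]]
```

View pics/t5.png

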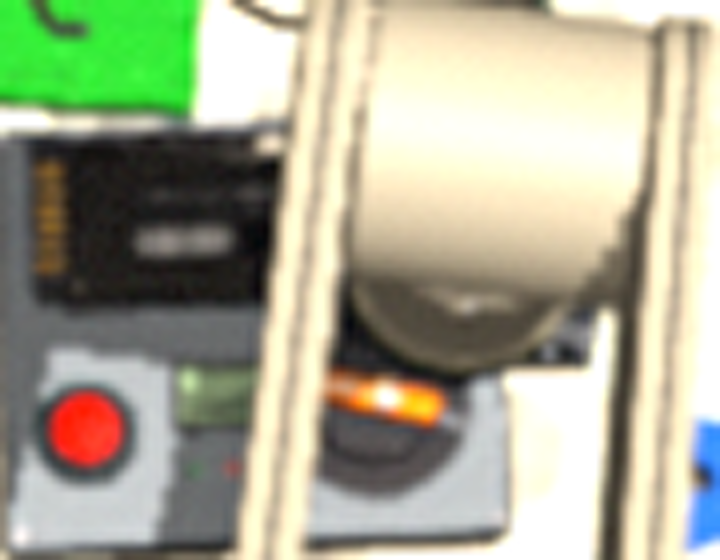

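The arm's wrist sits where predicted in the top view, (465,265) in the crop, so there is no sideways shift. The bar's white hub dot is at (385,397), a bit right of the predicted axis at (373,392). I'll refine the axis from the first images.

```bash
python3 - <<'E'
from h import *
for n,pts in(("top",{"dot":(280+350/6-.5,155+267/6-.5),"barends":(280+343.5/6-.5,155+268/6-.5)}),("scene",{"dot":(275+357/6-.5,165+330/6-.5)})):
    s=snap(n)
    for k,p in pts.items(): print(n,k,plane(s,p,75)[0].round(1))
    if n=="top":
        print("dial c z50",plane(s,(280+342/6-.5,155+272/6-.5),51)[0].round(1))
        q=np.array([(65,383),(440,372),(430,55),(55,70)])/6+[279.5,154.5]; w=plane(s,q,50); print(w.round(1),"centre",w.mean(0).round(1))
        print("yaw",np.degrees(np.arctan2(-(w[0]-w[1])[0],(w[0]-w[1])[1])),np.degrees(np.arctan2((w[2]-w[1])[1],(w[2]-w[1])[0])))
    else:
        q=np.array([(335,508),(45,235),(655,310)])/6+[274.5,164.5]; w=plane(s,q,50); print("scene corners",w.round(1))
E
```

```text
top dot [489.9  -4.5  75. ]
top barends [489.4  -0.9  75. ]
dial c z50 [490.9  -1.   51. ]
[[430.2 158.4  50. ]
 [432.2 -55.4  50. ]
 [617.7 -55.6  50. ]
 [613.2 162.4  50. ]] centre [523.3  52.5  50. ]
yaw 0.5430688531736723 -0.05276987977496097
scene dot [491.2  -3.   75. ]
scene corners [[434.6 -59.6  50. ]
 [429.6 152.3  50. ]
 [619.5 -57.5  50. ]]
```

Emit:
apply_moves(angular=[[0, 0, 0], [0, 0, 0]], travel=[[0, 0, -0.03], [0, 0, 0]], jaw=[0, 0])

```text
time: 4.8
tool_pos: [506.5, -24.7, 81.2]
tcp_rot: [-180.0, -0.0, 166.6]
ft_force: [-0.3, -0.6, -0.1]
finger_gap: 0.0
grip_force: 0.0
```

Emit:
apply_moves(angular=[[0, 0, 0], [0, 0, 0]], travel=[[0, 0, -0.02], [0, 0, 0]], jaw=[0, 0])

```text
time: 5.05
tool_pos: [506.5, -24.7, 80.4]
tcp_rot: [-180.0, -0.0, 166.6]
ft_force: [0.2, -0.4, -0.0]
finger_gap: -0.1
grip_force: 0.0
```

Emit:
apply_moves(angular=[[0, 0, 0], [0, 0, 0]], travel=[[0, 0, -0.02], [0, 0, 0]], jaw=[0, 0])

```text
time: 5.3
tool_pos: [506.5, -24.8, 79.6]
tcp_rot: [-180.0, -0.0, 166.6]
ft_force: [1.3, -0.5, -0.4]
finger_gap: 0.2
grip_force: 0.0
```

Emit:
apply_moves(angular=[[0, 0, 0], [0, 0, 0]], travel=[[0, 0, -0.05], [0, 0, 0]], jaw=[0, 0])

```text
time: 5.55
tool_pos: [506.3, -24.7, 77.4]
tcp_rot: [-180.0, -0.0, 166.6]
ft_force: [-0.3, 0.0, -0.2]
finger_gap: -0.2
grip_force: 0.0
```

Emit:
apply_moves(angular=[[0, 0, 0], [0, 0, 0]], travel=[[0, 0, -0.05], [0, 0, 0]], jaw=[0, 0])

```text
time: 5.8
tool_pos: [506.4, -24.7, 75.5]
tcp_rot: [-180.0, -0.0, 166.6]
ft_force: [-0.5, -0.7, -0.0]
finger_gap: 0.2
grip_force: 0.0
```

Emit:
apply_moves(angular=[[0, 0, 0], [0, 0, 0]], travel=[[0, 0, -0.05], [0, 0, 0]], jaw=[0, 0])

```text
time: 6.05
tool_pos: [506.4, -24.7, 73.5]
tcp_rot: [-180.0, -0.0, 166.6]
ft_force: [-0.2, -0.1, -0.7]
finger_gap: -0.5
grip_force: 0.0
```

```bash
python3 - <<'E'
from h import *
s=r.sense(); print(s["time"],s["tool_pos"],s["ft_force"])
c=snap("scene"); x=s["tool_pos"]; o=[310,180]
print((proj(c,[x+[0,0,-25],x,x+[0,0,10],[507,-25,57],[507,-25,75]])))
i=np.clip(c["color"][190:240,315:365].astype(float)*2.2,0,255).astype(np.uint8)
cv2.imwrite("pics/s6.png",cv2.resize(i,None,fx=11,fy=11,interpolation=cv2.INTER_CUBIC)[:,:,::-1])
E
```

```text
6.05 [506.41470685 -24.74748649  73.47572073] [-0.23097242 -0.13719879 -0.70791701]
[[343.57802147 228.54395839]
 [343.78747664 222.05999609]
 [343.87292981 219.41252901]
 [343.8822877  226.30911081]
 [344.03641255 221.61310824]]
```

View pics/s6.png

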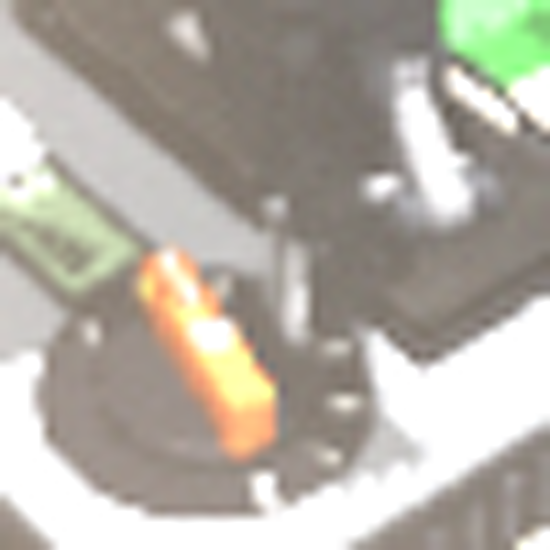

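The finger's lit edge now ends at (295,340) in the crop, about row 221, so the tip height is between about 75 and 85. Nothing has been touched yet. I'll go down another 13 mm in steps.

Emit:
apply_moves(angular=[[0, 0, 0], [0, 0, 0]], travel=[[0, 0, -0.15], [0, 0, 0]], jaw=[0, 0])

```text
time: 6.35
tool_pos: [506.0, -24.7, 66.9]
tcp_rot: [-180.0, -0.1, 166.6]
ft_force: [0.2, 0.2, 0.4]
finger_gap: 0.2
grip_force: 0.0
```

Emit:
apply_moves(angular=[[0, 0, 0], [0, 0, 0]], travel=[[0, 0, -0.1], [0, 0, 0]], jaw=[0, 0])

```text
time: 6.6
tool_pos: [506.2, -24.7, 63.2]
tcp_rot: [-180.0, -0.0, 166.6]
ft_force: [0.2, 0.7, -0.2]
finger_gap: 0.2
grip_force: 0.0
```

Emit:
apply_moves(angular=[[0, 0, 0], [0, 0, 0]], travel=[[0, 0, -0.08], [0, 0, 0]], jaw=[0, 0])

```text
time: 6.85
tool_pos: [506.3, -24.7, 60.2]
tcp_rot: [-180.0, -0.0, 166.6]
ft_force: [0.3, 0.1, 0.1]
finger_gap: 0.0
grip_force: 0.0
```

```bash
python3 - <<'E'
from h import *
s=r.sense(); print(s["time"],s["tool_pos"],s["ft_force"])
g=snap("scene")["color"].astype(float).mean(2)
for v in range(212,233): print(v,g[v,336:352].astype(int))
E
```

```text
6.85 [506.31878268 -24.71539597  60.17855667] [0.33293112 0.08758809 0.12133758]
212 [91 90 88 81 74 56 56 58 55 59 57 58 64 59 66 80]
213 [91 90 89 83 65 58 56 57 56 58 56 55 55 55 59 69]
214 [77 84 84 82 64 58 56 57 56 56 56 55 55 55 61 63]
215 [61 64 67 76 67 64 58 56 55 55 53 56 54 55 56 58]
216 [57 55 63 73 71 82 78 58 63 55 55 55 56 54 55 55]
217 [58 56 61 75 73 87 83 56 60 56 56 56 55 55 55 59]
218 [58 58 61 74 75 93 84 56 56 56 56 56 57 58 53 58]
219 [ 67  58  62  73  73 102 101  58  57  57  58  55  55  58  57  58]
220 [105  57  63  73  72 104 106  59  55  56  58  55  60  72  56  61]
221 [131  75  59  71  76 100  94  60  56  58  57  57  64  93 100  60]
222 [139 122  59  63  78 100  90  58  58  58  58  57  84 135 137 123]
223 [141 133  80  58  76 106  86  57  60  66  59  58  81 131 144 142]
224 [141 140 127  76  66  89  79  63  62  62  57  59  73 117 144 145]
225 [142 142 140 123  60  66  65  60  58  58  58  58  70 114 145 145]
226 [131 120 117 101  58  58  59  57  63  90 106  84  73 101 146 145]
227 [101 100  97  87  63  61  58  58  59  69  78  69  66  87 119 145]
228 [ 92  97  94  87  65  57  59  58  59  60  59  59  65  84  96 119]
229 [91 95 92 84 65 59 59 59 58 60 59 59 69 90 91 96]
230 [94 96 78 69 60 60 61 73 69 60 59 64 83 92 92 91]
231 [74 73 64 63 65 66 64 69 89 95 62 75 91 93 93 92]
232 [63 63 66 66 67 66 67 66 70 75 71 89 93 93 92 92]
```

The finger now ends at about row 224.5, so the tip is about 65 mm up, well below the bar top and clear of the disc. Now I'll compute the orbit numbers.

```bash
python3 - <<'E'
from h import *
c=np.array([490.5,-2]); p=np.array([502.4,-23.7])-c
for k in range(16):
    a=np.radians(-7.5*(k+1)); q=np.array([[np.cos(a),-np.sin(a)],[np.sin(a),np.cos(a)]])@p
    if k==0: prev=p
    print(k,((q-prev)/40).round(3),q.round(1)); prev=q
E
```

```text
0 [-0.073 -0.034] [  9.  -23.1]
1 [-0.077 -0.024] [  5.9 -24. ]
2 [-0.08  -0.014] [  2.7 -24.6]
3 [-0.081 -0.004] [ -0.5 -24.7]
4 [-0.081  0.007] [ -3.8 -24.5]
5 [-0.079  0.018] [ -6.9 -23.8]
6 [-0.076  0.028] [-10.  -22.7]
7 [-0.072  0.037] [-12.8 -21.2]
8 [-0.066  0.046] [-15.5 -19.3]
9 [-0.06   0.055] [-17.9 -17.1]
10 [-0.052  0.062] [-20.  -14.6]
11 [-0.043  0.068] [-21.7 -11.9]
12 [-0.034  0.073] [-23.1  -9. ]
13 [-0.024  0.077] [-24.   -5.9]
14 [-0.014  0.08 ] [-24.6  -2.7]
15 [-0.004  0.081] [-24.7   0.5]
```

Emit:
apply_moves(angular=[[0, 0, 0], [0, 0, 0], [0, 0, 0]], travel=[[-0.05, 0.012, 0], [-0.05, 0.012, 0], [0, 0, 0]], jaw=[0, 0, 0])

```text
time: 7.28
tool_pos: [502.6, -23.8, 60.6]
tcp_rot: [180.0, 0.0, 166.6]
ft_force: [0.1, -0.3, -0.6]
finger_gap: -0.0
grip_force: 0.1
```

Now the first 60° of the orbit.

Emit:
apply_moves(angular=[[0, 0, -0.9375], [0, 0, -0.9375], [0, 0, -0.9375], [0, 0, -0.9375], [0, 0, -0.9375], [0, 0, -0.9375], [0, 0, -0.9375], [0, 0, -0.9375], [0, 0, 0]], travel=[[-0.073, -0.034, 0], [-0.077, -0.024, 0], [-0.08, -0.014, 0], [-0.081, -0.004, 0], [-0.081, 0.007, 0], [-0.079, 0.018, 0], [-0.076, 0.028, 0], [-0.072, 0.037, 0], [0, 0, 0]], jaw=[0, 0, 0, 0, 0, 0, 0, 0, 0])

```text
time: 8.4
tool_pos: [477.8, -23.2, 60.6]
tcp_rot: [180.0, 0.0, 106.6]
ft_force: [0.0, -0.3, -0.1]
finger_gap: -0.2
grip_force: 0.1
```

```bash
cat > bar.py <<'E'
from h import *
st=r.sense(); print(st["time"],st["tool_pos"],st["tcp_rot"],st["ft_force"])
for n,(u0,v0,u1,v1) in (("top",(320,185,352,215)),("scene",(315,200,355,245))):
    s=snap(n); hsv=cv2.cvtColor(s["color"],cv2.COLOR_RGB2HSV).astype(int); H,S,V=hsv[...,0],hsv[...,1],hsv[...,2]
    m=np.zeros(H.shape,bool); m[v0:v1,u0:u1]=1; m&=(H>=5)&(H<=18)&(S>110)&(V>60)
    p=np.argwhere(m)[:,::-1].astype(float)
    if len(p)<10: print(n,"hidden"); continue
    w=plane(s,p,75); ev,E=np.linalg.eigh(np.cov(w[:,:2].T)); print(n,len(p),w.mean(0).round(1),"axis",np.degrees(np.arctan2(E[1,1],E[0,1])).round(1)%180,np.sqrt(12*ev).round(1))
E
python3 bar.py
```

```text
8.4 [477.79081117 -23.2116428   60.61183485] [1.79988847e+02 7.32497800e-03 1.06616826e+02] [ 0.02504604 -0.30445816 -0.12551418]
top hidden
scene 21 [465.4 -11.6  75. ] axis 52.2 [ 7.9 25.1]
```

The bar end is now seen near (465,-12), which matches a 60° turn about the axis. I'll do the second 60°, then back off.

Emit:
apply_moves(angular=[[0, 0, -0.9375], [0, 0, -0.9375], [0, 0, -0.9375], [0, 0, -0.9375], [0, 0, -0.9375], [0, 0, -0.9375], [0, 0, -0.9375], [0, 0, -0.9375], [0, 0, 0]], travel=[[-0.066, 0.046, 0], [-0.06, 0.055, 0], [-0.052, 0.062, 0], [-0.043, 0.068, 0], [-0.034, 0.073, 0], [-0.024, 0.077, 0], [-0.014, 0.08, 0], [-0.004, 0.081, 0], [0, 0, 0]], jaw=[0, 0, 0, 0, 0, 0, 0, 0, 0])

```text
time: 9.62
tool_pos: [466.0, -1.5, 60.5]
tcp_rot: [180.0, 0.0, 46.7]
ft_force: [0.2, -0.7, -0.0]
finger_gap: -0.2
grip_force: 0.1
```

```bash
python3 bar.py
```

```text
9.625 [465.97773708  -1.50666934  60.50072227] [1.79999172e+02 3.38893437e-03 4.67344105e+01] [ 0.15232934 -0.69864319 -0.01522199]
top hidden
scene 74 [492.9 -15.6  75. ] axis 125.7 [23.5 30.9]
```

Emit:
apply_moves(angular=[[0, 0, 0], [0, 0, 0], [0, 0, 0], [0, 0, 0], [0, 0, 0], [0, 0, 0], [0, 0, 0], [0, 0, 0]], travel=[[-0.18, -0.18, 0], [0, 0, 0.5], [0, 0, 0.75], [0.1, 0.8, 0], [0.1, 0.8, 0], [0.1, 0.85, 0], [0.2, 0.88, 0], [0, 0, 0]], jaw=[0, 0, 0, 0, 0, 0, 0, 0])

```text
time: 10.72
tool_pos: [478.6, 125.7, 110.5]
tcp_rot: [-180.0, -0.0, 46.8]
ft_force: [-0.8, 0.3, -0.0]
finger_gap: -0.1
grip_force: 0.0
```

```bash
python3 bar.py; python3 - <<'E'
from h import *
x=r.sense()["tool_pos"]; s=snap("scene"); t=snap("top")
print(proj(s,[x,[478.5,122.5,72]])-[280,165]); print(proj(t,[x,[478.5,122.5,72]])-[285,170])
a=cv2.resize(s["color"][165:240,280:350],None,fx=5,fy=5,interpolation=cv2.INTER_CUBIC)
b=cv2.resize(t["color"][170:220,285:355],None,fx=6,fy=7.5,interpolation=cv2.INTER_CUBIC)
o=np.hstack([a,b]); cv2.imwrite("pics/v7.png",np.clip(o*1.5,0,255).astype(np.uint8)[:,:,::-1])
E
```

```text
10.725 [478.6111622  125.72107189 110.51726538] [-1.79986831e+02 -1.31045429e-02  4.67929638e+01] [-0.83536614  0.29640986 -0.04084061]
top 85 [489.8  -0.5  75. ] axis 136.0 [18.9 57.9]
scene 127 [484.2  -7.   75. ] axis 129.6 [24.8 54.4]
[[21.17636918 20.81560809]
 [22.12682166 31.29525969]]
[[14.50005104 31.51475531]
 [15.38626779 33.19563233]]
```

View pics/v7.png

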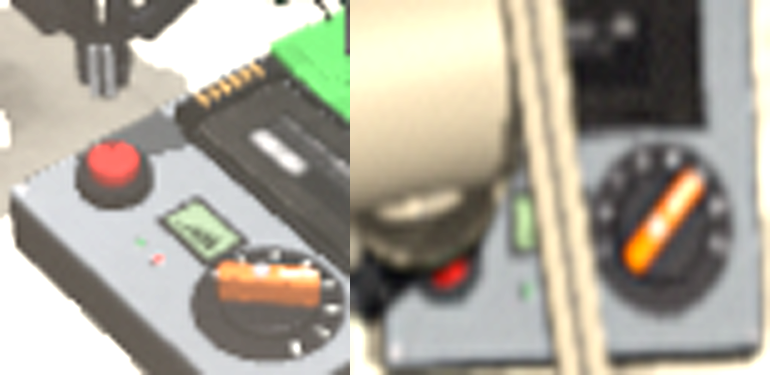

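The selector bar's axis is now 136.0°, against 76.6° at the start, which is 120° clockwise, so four clicks. The button is at (113,160) in the left crop, and the fingertips at (105,95) are above it. Next I'll centre over the button and press down in small steps.

Emit:
apply_moves(angular=[[0, 0, 0], [0, 0, 0], [0, 0, 0], [0, 0, 0]], travel=[[0, -0.075, -0.4], [0, 0, -0.4], [0, 0, -0.15], [0, 0, 0]], jaw=[0, 0, 0, 0])

```text
time: 11.42
tool_pos: [477.9, 121.2, 71.4]
tcp_rot: [-179.9, 0.1, 46.6]
ft_force: [0.4, -1.0, 0.2]
finger_gap: 0.1
grip_force: 0.0
```

Emit:
apply_moves(angular=[[0, 0, 0], [0, 0, 0], [0, 0, 0]], travel=[[0, 0, -0.04], [0, 0, -0.03], [0, 0, 0]], jaw=[0, 0, 0])

```text
time: 11.8
tool_pos: [478.9, 121.5, 69.9]
tcp_rot: [180.0, -0.0, 46.6]
ft_force: [-0.9, 0.0, -0.4]
finger_gap: 0.2
grip_force: 0.0
```

Emit:
apply_moves(angular=[[0, 0, 0], [0, 0, 0]], travel=[[0, 0, -0.05], [0, 0, 0]], jaw=[0, 0])

```text
time: 12.05
tool_pos: [478.6, 121.4, 67.5]
tcp_rot: [-180.0, 0.0, 46.6]
ft_force: [0.1, -0.3, 0.1]
finger_gap: -0.1
grip_force: 0.0
```

Emit:
apply_moves(angular=[[0, 0, 0], [0, 0, 0]], travel=[[0, 0, -0.05], [0, 0, 0]], jaw=[0, 0])

```text
time: 12.3
tool_pos: [478.6, 121.4, 65.5]
tcp_rot: [-180.0, 0.0, 46.6]
ft_force: [0.2, 0.7, -0.1]
finger_gap: -0.1
grip_force: 0.0
```

Emit:
apply_moves(angular=[[0, 0, 0], [0, 0, 0]], travel=[[0, 0, -0.05], [0, 0, 0]], jaw=[0, 0])

```text
time: 12.55
tool_pos: [478.6, 121.4, 63.5]
tcp_rot: [-180.0, 0.0, 46.6]
ft_force: [0.3, -0.5, 0.5]
finger_gap: -0.3
grip_force: 0.0
```

Emit:
apply_moves(angular=[[0, 0, 0], [0, 0, 0]], travel=[[0, 0, -0.04], [0, 0, 0]], jaw=[0, 0])

```text
time: 12.8
tool_pos: [478.6, 121.4, 61.9]
tcp_rot: [-180.0, 0.0, 46.6]
ft_force: [0.2, -0.6, -0.0]
finger_gap: -0.2
grip_force: 0.0
```

Emit:
apply_moves(angular=[[0, 0, 0], [0, 0, 0]], travel=[[0, 0, -0.04], [0, 0, 0]], jaw=[0, 0])

```text
time: 13.05
tool_pos: [478.8, 121.5, 60.5]
tcp_rot: [180.0, -0.0, 46.6]
ft_force: [0.5, -0.5, 0.4]
finger_gap: -0.1
grip_force: 0.0
```

Emit:
apply_moves(angular=[[0, 0, 0], [0, 0, 0]], travel=[[0, 0, -0.04], [0, 0, 0]], jaw=[0, 0])

```text
time: 13.3
tool_pos: [478.8, 121.5, 59.0]
tcp_rot: [180.0, -0.0, 46.6]
ft_force: [0.5, -0.6, 2.6]
finger_gap: -0.5
grip_force: 1.1
```

Emit:
apply_moves(angular=[[0, 0, 0], [0, 0, 0]], travel=[[0, 0, -0.04], [0, 0, 0]], jaw=[0, 0])

```text
time: 13.55
tool_pos: [478.8, 121.5, 57.4]
tcp_rot: [180.0, -0.0, 46.6]
ft_force: [0.2, -0.1, 3.6]
finger_gap: -0.2
grip_force: 1.5
```

```bash
python3 - <<'E'
from h import *
s=snap("scene"); c=s["color"]; h=cv2.cvtColor(c,cv2.COLOR_RGB2HSV).astype(int); b=cv2.imread("pics/scene0.png")[:,:,::-1]
print(proj(s,[r.sense()["tool_pos"],[478.5,122.5,72]]))
for v in range(184,208): print(v,c[v,294:312,0],c[v,294:312,1])
E
```

```text
[[302.65690124 200.24196072]
 [302.12682166 196.29525969]]
184 [63 63 61 62 62 63 63 65 76 61 60 61 60 62 66 67 64 62] [59 58 56 59 57 59 59 61 71 57 57 58 57 59 63 64 62 59]
185 [62 63 64 62 63 64 62 62 65 61 59 59 60 62 63 62 61 61] [58 59 60 57 59 59 58 58 61 57 55 55 56 59 60 59 58 57]
186 [73 62 64 62 62 62 61 61 61 59 60 59 62 62 62 63 64 64] [68 58 59 58 58 57 58 57 58 56 56 55 59 59 59 60 61 60]
187 [124 101  64  63  66  65  64  62  65  63  65  62  62  62  65  73  61  62] [119  96  60  59  62  62  60  58  61  60  61  59  58  59  61  69  58  60]
188 [139 129  90  64  66  65  64  65  64  65  64  62  64  83 105  88  77  71] [133 124  84  60  61  61  60  60  62  61  60  58  60  80 103  88  75  68]
189 [141 140 126  63  67 105 147  94  91  75  65  62  62  78  98  90  89  88] [135 134 120  59  63 103 146  91  89  72  61  58  59  75  97  91  89  87]
190 [142 144 134  62  67  97 125  83  89  84  67  60  62  71  92  91  91  91] [136 138 129  57  64  95 124  79  87  82  65  57  59  69  91  91  91  90]
191 [142 145 135  72  67  92 107  75  91 104  73  60  62  72  92  91  92  90] [137 13
[... 1798 characters left out ...]
3  61  76 120 143] [146 127  58  61  63  64  65  65  63  65  64  64  63  60  57  74 120 145]
204 [147 138  87  63  64  64  66  68  66  63  64  64  63  62  68 103 140 143] [148 139  85  58  59  59  60  64  62  59  60  60  59  58  66 104 142 146]
205 [146 144 132 104  65  63  62  64  64  63  63  62  62  68 102 137 144 144] [147 146 133 105  60  58  58  60  58  58  58  57  58  66 101 138 146 147]
206 [145 145 144 139 126  87  71  63  64  64  70  91 101 132 138 143 144 144] [147 147 146 141 128  86  68  58  59  60  68  90 101 134 139 145 147 146]
207 [146 146 146 146 144 136 134 133 135 133 134 136 138 144 144 144 144 144] [148 148 148 148 146 137 135 135 135 135 135 137 139 146 146 146 146 145]
```

Contact began at TCP z≈60, and the force is rising with the button's spring, with the fingers on the middle of the red cap. I'll press on to the stop.

Emit:
apply_moves(angular=[[0, 0, 0], [0, 0, 0]], travel=[[0, 0, -0.05], [0, 0, 0]], jaw=[0, 0])

```text
time: 13.85
tool_pos: [478.9, 121.5, 55.3]
tcp_rot: [180.0, -0.0, 46.6]
ft_force: [-0.4, -0.2, 3.6]
finger_gap: 0.2
grip_force: 2.1
```

Emit:
apply_moves(angular=[[0, 0, 0], [0, 0, 0]], travel=[[0, 0, -0.03], [0, 0, 0]], jaw=[0, 0])

```text
time: 14.1
tool_pos: [478.9, 121.5, 54.4]
tcp_rot: [180.0, -0.0, 46.6]
ft_force: [-1.9, -0.3, 6.8]
finger_gap: 0.0
grip_force: 3.4
```

Emit:
apply_moves(angular=[[0, 0, 0], [0, 0, 0]], travel=[[0, 0, -0.02], [0, 0, 0]], jaw=[0, 0])

```text
time: 14.35
tool_pos: [479.0, 121.5, 54.3]
tcp_rot: [180.0, -0.0, 46.6]
ft_force: [-5.0, -0.7, 13.6]
finger_gap: -0.0
grip_force: 6.8
```

The button has bottomed: z is stalled at 54.3 and the force is 13.6 N. I'll hold, check the selector once more, and hand in.

Emit:
apply_moves(angular=[[0, 0, 0], [0, 0, 0], [0, 0, 0]], travel=[[0, 0, 0], [0, 0, 0], [0, 0, 0]], jaw=[0, 0, 0])

```text
time: 14.72
tool_pos: [479.0, 121.5, 54.3]
tcp_rot: [180.0, -0.0, 46.6]
ft_force: [-5.6, -1.7, 12.9]
finger_gap: -0.1
grip_force: 6.8
```

```bash
python3 bar.py; python3 -c "
from bench import r
print(r.hand_in())"
```

```text
14.725 [478.97332422 121.45751428  54.29092542] [ 1.79983792e+02 -1.26439662e-02  4.65660657e+01] [-5.59202846 -1.704241   12.86837347]
top 85 [ 4.892e+02 -2.000e-01  7.500e+01] axis 135.9 [19.  57.9]
scene 128 [484.4  -7.1  75. ] axis 130.1 [24.9 54.6]
the job is handed in; nothing more can be done
None
```

I turned the selector four clicks clockwise (about 120° in the top view) and handed the job in at 14.7 s with the fingertips holding the test button fully down at about 13 N; the hand-in gave no verdict.

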